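# Thread the flatted spindle through the gear

### The arm

A 7-joint arm with a two-finger parallel gripper is mounted at the origin on a cart in front of the work surface, level with it; the furniture and walls round the work are solid. World frame = base frame: x ahead of the robot, y to its left, z up, the work surface at z = 0. Lengths are in m, angles in rad, forces in N, time in s.
With the tool pointing down it reaches from about 0.35 to 0.9 m from the base axis. Payload 8.1 kg.
Tool frame: the origin (TCP) lies at the very end of the fingers, on their centre line; the grasp point (between the pads) lies arm.hold_point_z behind it (arm.hold_point_z is the distance from the TCP to the grasp point, in m); z points along the fingers, y is the line along which they close (so a half turn about z gives the same grasp; the last joint's range is limited). The gripper opens to 92 mm and grips with 3 to 60 N. Pads are 19 mm wide; open, the fingers measure 130 mm over their backs; the gripper's body (75 mm by 190 mm) begins 47 mm behind the grasp point.
Start: joints at [1.192, 0.434, 0.025, 1.573, -0.012, 1.134, -0.075], TCP at [0.17, -0.601, 0.227] pointing down, gripper open.
Joint ranges: [-2.62, 2.62], [-0.44, 2.09], [-1.27, 1.32], [0.08, 2.57], [-1.32, 4.46], [0.12, 2], [-2.74, 2.74]. Speed limits (rad/s): [2.22, 2.22, 3.01, 3.01, 3.14, 3.14, 3.14].

### API

Orientations are given as a rotation vector (axis times angle).
In Python, from cell import arm, vision, job, cut_out gives the robot as it stands. The module is installed in compiled form; this text tells all that it offers.
- The arm moves only by the tool play_rows, never from a script. Its argument "increments" is text: rows parted by semicolons, each of 5 numbers parted by spaces: the shift along the tool's x, y, z in cm, then the turn about the tool's z in degrees, then the opening, from -1 (shut) to 1 (fully open), so that 0 is half open. A call has 1 to 5 rows; each row shifts and turns the commanded pose from where the row before left it, along the tool's axes as they then stand; what a row does not reach is not made up. A row lasts 1/12 s, in which the tool goes at most 41.7 mm and 7.16 degrees, less where a joint would pass 70% of its speed; a pose out of reach is approached as far as the arm can. A call is refused whole if a number of a shift passes 4.17 or a number of a turn 7.16, either way. A call with a gripper value outside its range is refused whole. The fingers move at their own pace and stop on an object; "grip_force" is the grip in N (left out, the last holds). Time passes only in rows, so rows that do not move let the fingers close. It gives the time, the measured TCP pose, the force, the opening and the grip force at its end, in the units of the state.
- arm.observe(): the state, without advancing time (a new reading comes with each control period).
- vision.get_image(name): name is "scene" or "top" or "wrist"; returns a dict with "frame" (480x640x3 uint8, red, green, blue), "z_map" (480x640 float32, m along the optical axis (not along the pixel's ray), 0 where there is no reading), "mtx" (3x3 intrinsics, pixels), "distortion" ([k1, k2, p1, p2, k3] as OpenCV has them; the pictures are not rectified), "cam_to_world" (4x4, takes a point from camera to world coordinates). Camera axes: x right, y up, looking along -z (the intrinsics and any distortion apply to the point x, -y, -z); pixel columns grow to the right and rows downward; lengths in m; the calibration is good to about 2 mm. A picture is of the moment at which its call begins.
- job.sign_off(): hands the job in; it is judged then, once.
Trained networks look in a picture, given as the dict that the camera call returned (one of the last four; its "shot" number tells which), for a name from the list of things; names that differ only in an ending like _2 or _b are one class to them, and where a whole thing is asked for, a point or a joint stands for the part that bears it (a point fixed in the world has none). Each returns a list of dicts, best first, with "confidence" (0 to 1); they miss things now and then, are a little off and sometimes report something else, mostly with a low value. They report only what shows in the picture. A call takes as long as a camera call. They do not tell look-alikes from the thing itself.
- cut_out(query, picture): "mask" (480x640 bool, what is visible of it) and "point" ([row, column] in pixels, amid what is visible of it).
The state is a dict: "clock": time; "joints": joint angles; "dq": joint speeds; "joint_efforts": joint torques, N m; "position": TCP position; "ee_rot": TCP orientation; "force": force on the tool from outside, world axes, zero at the start; "ft_torque": the same for the moment, N m; "width": opening from 0.0 (shut) to 1.0 (fully open); "gripper_force": force on a finger pad.
Only numpy, scipy, OpenCV 4.12 (cv2) and the standard library are available. Lean on these libraries where they do the work, as an engineer would, in place of code of your own. Each camera call takes 0.05 s, during which the arm holds its last target. There are 200 camera calls.

### The job

Take the spindle with two flats out of the grey rack, turn it until its profile lines up with the slotted bore of the gear in the round fixture, and lower it through the gear until its collar sits flat on the gear's top face, then let go. Leave the square spindle standing in the rack.

Things in the scene. Friction and masses are not known exactly. Their poses are not given: they have to be found in the camera images.
- flatted_spindle: Steel shaft, 30 mm round with two long flats: section 28 x 14 mm. Stands upright in either rack well, held by its round collar (56 mm wide, 6 mm thick). Origin: centre of the collar's underside; the shaft reaches 40 mm below it and to 54 mm above, the part over the collar free to grip. x along the 28 mm width, y across the flats, z up; same after a half turn. 0.2 to 0.4 kg.
- square_spindle: To be left alone: a like steel spindle and collar, but of square section, 24 x 24 mm, too thick for the gear's bore. It stands in the rack's other well. Origin: centre of the collar's underside; z up along the shaft, x and y square to its faces.
- spindle_rack: Fixed grey block, 70 x 190 mm and 52 mm high, with two round 40 mm wells, 55 mm either side of its centre along y; the spindles' collars rest on its top. Origin: centre of its underside; y along its length, z up.
- bore_mouth (a point): Centre of the gear's bore at its flat top face, 56 mm above the bench. Steel gear, 94 mm over the teeth, fixed on a round 120 mm plate. The bore is an upright slot, 38 mm long (x) by 22 mm (y), widening to 46 x 30 mm in the top 4 mm, 46 mm deep: 4 mm of play each side of the flatted shaft, which enters within about 15 degrees of it. z up; same after a half turn.
Mind the look-alikes: they are no part of the job. Of the things that look like the part that bears bore_mouth, the larger one is meant. What is shaped like the flatted_spindle but yellow is not meant.

How it is judged:
At the end, for the whole second after the job is handed in: The flatted spindle stands at rest through the gear, its collar on the gear's top face (within 4 mm in height), within 10 mm of the bore's centre, upright within 0.1 rad, its 28 mm width along the slot (within 0.4 rad, either way round) (horizontal distance between flatted_spindle and bore_mouth below 0.01 m and z of flatted_spindle in the frame of bore_mouth between -0.004 and 0.004 m and angle between the x axis of flatted_spindle and the x axis of bore_mouth, either way round below 0.4 rad and angle between flatted_spindle's own z axis and vertical below 0.1 rad and linear speed of flatted_spindle below 0.02 m/s); the robot touches nothing.
It fails at once if the square spindle is taken from its well or shoved more than 25 mm (distance of square_spindle from where it was at the start of the episode above 0.025 m).
It also fails if it takes over 38 s, if anything falls off the work surface, if the arm or the gripper's body presses on something with over 40 N, if the wrist force passes 120 N, or if a joint passes its speed limit or range.

## Working session

There is one attempt and no reset: what is moved stays moved. The work goes in short steps, Python scripts to look and compute and a tool call to move; the robot and the scene stay as the last step left them, time stands still between calls to the robot, and variables do not carry over. Pictures are saved under pics/ and viewed, at most 10 in all, crops included, and the job is handed in when it is done.

Besides the shell and the picture viewer there is one more tool, called after ">>>" as a command line: name --argument value ..., lists and objects as JSON in quotes. play_rows: Moves the arm, as the interface text tells. Its arguments: {"type":"object","properties":{"increments":{"type":"string"},"grip_force":{"type":"number"}},"required":["increments"]}

```bash
mkdir -p pics
cat > h.py <<'E'
import numpy as np, cv2
from cell import arm, vision, job, cut_out
def cloud(p):
    K=np.array(p["mtx"],float); d=np.array(p["distortion"],float); z=p["z_map"]
    r,c=np.mgrid[0:480,0:640]
    n=cv2.undistortPoints(np.stack([c.ravel(),r.ravel()],1).astype(float)[:,None],K,d)[:,0].reshape(480,640,2)
    X=np.stack([n[...,0]*z,-n[...,1]*z,-z,np.ones_like(z)],-1)@np.array(p["cam_to_world"]).T
    X=X[...,:3].copy(); X[z<=0]=np.nan
    return X
def save(n,im): cv2.imwrite("pics/"+n,cv2.cvtColor(im,cv2.COLOR_RGB2BGR))
E
python3 - <<'E'
from h import *
np.set_printoptions(precision=3,suppress=True)
s=arm.observe(); print(s, arm.hold_point_z)
for v in("top","scene"):
    p=vision.get_image(v); save(v+"1.png",p["frame"]); X=cloud(p)
    for q in("flatted_spindle","square_spindle","spindle_rack","bore_mouth"):
        for o in cut_out(q,p):
            m=o["mask"]; print(v,q,round(o["confidence"],2),np.round(o["point"]),m.sum(),np.nanmedian(X[m],0),"max z",np.nanpercentile(X[m][:,2],98))
E
```

```text
{'clock': 0.0, 'joints': array([ 1.192,  0.435,  0.025,  1.574, -0.012,  1.134, -0.075]), 'dq': array([ 0.002,  0.001,  0.001,  0.001, -0.   ,  0.002,  0.001]), 'joint_efforts': array([ -0.   , -66.785,   0.986, -31.446,  -0.06 ,   0.043,   0.   ]), 'position': array([ 0.17 , -0.601,  0.226]), 'ee_rot': array([-3.11 , -0.431,  0.001]), 'force': array([ 0.506, -0.345, -0.387]), 'ft_torque': array([0.002, 0.032, 0.03 ]), 'gripper_force': 0.0, 'width': 1.003681661578622} 0.0188
top flatted_spindle 0.72 [234. 222.] 491 [0.508 0.263 0.059] max z 0.10752593980009333
top flatted_spindle 0.6 [240. 179.] 457 [0.493 0.364 0.047] max z 0.09554084814210313
top square_spindle 0.84 [230. 271.] 500 [0.504 0.156 0.059] max z 0.10770285356922636
top spindle_rack 0.74 [239. 250.] 1865 [0.501 0.209 0.051] max z 0.055581969970901535
top bore_mouth 0.72 [279. 456.] 1309 [ 0.397 -0.246  0.034] max z 0.046001863391159456
top bore_mouth 0.69 [212. 430.] 2004 [ 0.552 -0.209  0.047] max z 0.058964027568714494
scene flatted_spindle 0.95 [312. 229.] 960 [0.49  0.379 0.046] max z 0.09236955897224362
scene flatted_spindle 0.89 [273. 254.] 720 [0.508 0.279 0.064] max z 0.10493465304281696
scene square_spindle 0.86 [248. 293.] 627 [0.504 0.169 0.065] max z 0.10477555388431081
scene square_spindle 0.16 [195. 351.] 1156 [ 0.548 -0.187  0.032] max z 0.05539273503663195
scene spindle_rack 0.78 [284. 275.] 2758 [0.481 0.242 0.039] max z 0.0520393011743814
scene bore_mouth 0.88 [195. 351.] 1227 [ 0.548 -0.187  0.029] max z 0.055328588623131815
scene bore_mouth 0.64 [206. 414.] 586 [ 0.396 -0.233  0.031] max z 0.04269162424291684
```

Run:
```python
from h import *
im=cv2.imread("pics/top1.png")
a=cv2.resize(im[190:290,150:310],(800,500),interpolation=cv2.INTER_CUBIC)
b=cv2.resize(im[170:320,390:510],(480,600),interpolation=cv2.INTER_CUBIC)
cv2.imwrite("pics/cropA.png",a);cv2.imwrite("pics/cropB.png",b)
```

```text
(no output)
```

View pics/cropA.png

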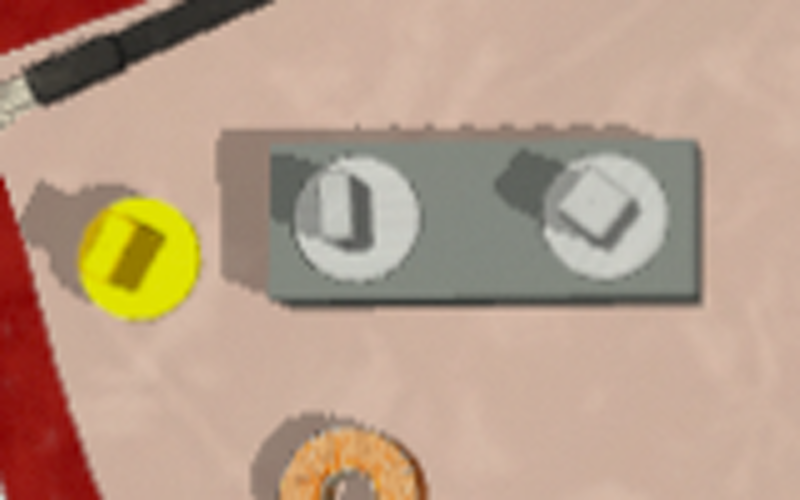

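View pics/cropB.png

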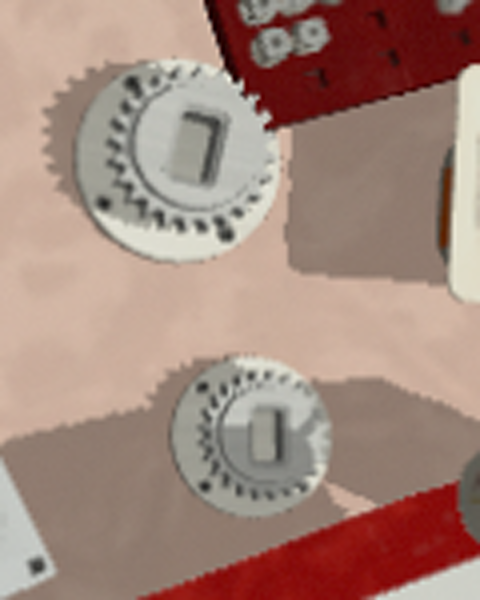

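View pics/scene1.png

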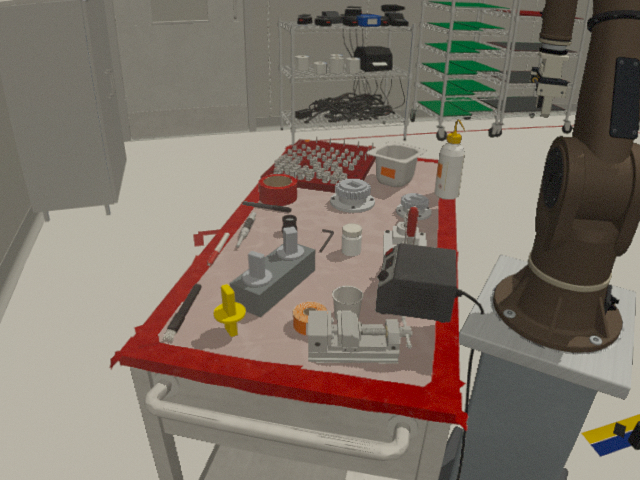

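Top picture (cropA/B are enlargements of it): white flatted spindle at (222,234) in the rack's left well, square one at (271,230), yellow look-alike at (179,240) on the bench. The gears are at (430,212), the larger, and (456,279), the smaller. Chosen: the white spindle with the oblong section in the rack, because the yellow one is excluded, and the larger gear, whose top face measures about 56 mm.

```bash
cat >> h.py <<'E'
def rect(P):
    (c,(w,h),a)=cv2.minAreaRect((P*1000).astype(np.float32))
    if w<h: w,h,a=h,w,a+90
    return np.array(c)/1000,(w,h),(a+90)%180-90
E
python3 - <<'E'
from h import *
np.set_printoptions(precision=4,suppress=True)
for k in range(2):
  p=vision.get_image("top"); X=cloud(p); D=lambda x,y:np.hypot(X[...,0]-x,X[...,1]-y)
  t=(D(.508,.263)<.04)&(X[...,2]>.098); P=X[t]; print("top face",t.sum(),P.mean(0),rect(P[:,:2]))
  c=(D(.508,.263)<.04)&(X[...,2]>.054)&(X[...,2]<.066); P=X[c]; print("collar z",np.median(P[:,2]),cv2.minEnclosingCircle((P[:,:2]*1000).astype(np.float32)))
  g=(D(.552,-.209)<.06)&(abs(X[...,2]-.056)<.004); P=X[g]; print("gear",cv2.minEnclosingCircle((P[:,:2]*1000).astype(np.float32)),np.median(P[:,2]))
  b=(D(.552,-.209)<.03)&(X[...,2]<.050); P=X[b];print("slot",b.sum(),P.mean(0),rect(P[:,:2]))
s=arm.observe()
# obstacles: coarse height map
Z=X.reshape(-1,3);Z=Z[~np.isnan(Z[:,0])]
print("cols y",-.7,"..")
for x in np.arange(.1,.85,.05):
    print("%.2f"%x,[int(1000*(q[:,2].max() if len(q) else 0)) for y in np.arange(-.7,.5,.05) for q in [Z[(abs(Z[:,0]-x)<.025)&(abs(Z[:,1]-y)<.025)]]])
w=vision.get_image("wrist"); print(np.array(w["cam_to_world"]))
E
```

```text
top face 102 [0.5098 0.268  0.1051] (array([0.5099, 0.2689]), (30.396265029907227, 14.802977561950684), 4.036809921264648)
collar z 0.05721435072184178 ((508.3876953125, 262.32965087890625), 39.10285949707031)
gear ((556.3871459960938, -217.44842529296875), 46.10537338256836) 0.05558727195567026
slot 176 [ 0.556  -0.2178  0.0225] (array([ 0.5503, -0.2103]), (58.90070343017578, 39.94660949707031), -54.56602096557617)
top face 100 [0.5101 0.2679 0.1052] (array([0.5101, 0.2686]), (30.9593448638916, 14.043614387512207), 3.1418333053588867)
collar z 0.05722990161039476 ((508.4179992675781, 263.0436096191406), 39.82332229614258)
gear ((556.5978393554688, -216.11082458496094), 45.776100158691406) 0.05557845909787695
slot 172 [ 0.5569 -0.217   0.0222] (array([ 0.5508, -0.209 ]), (58.738067626953125, 44.100547790527344), -64.98097229003906)
cols y -0.7 ..
0.10 [-691, -689, -690, -690, -690, -690, -691, -692, -694, -693, -599, 7, 20, 323, 334, 62, 21, 5, 0, 7, 9, 8, 0, 0]
0.15 [-692, -692, -693, -683, -692, -692, -691, -694, -692, -695, -599, 6, 4, 5, 7, 5, 41, 90, 7, 7, 9, 11, -19, -13]
0.20 
[... 697 characters left out ...]
 7]
0.55 [0, 11, 9, 6, 98, 100, 95, 99, 20, 61, 61, 54, 7, 8, 7, 8, 55, 61, 57, 101, 59, 8, 6, 10]
0.60 [0, 6, 9, 7, 94, 98, 99, 99, 47, 60, 61, 43, 7, 6, 43, 5, 6, 6, 5, 7, 12, 17, 18, 15]
0.65 [0, 0, 47, 28, 48, 46, 46, 47, 49, 51, 6, 5, 15, 6, 39, 6, 17, 17, 15, 8, 17, 15, 6, 10]
0.70 [0, 0, 30, 49, 39, 42, 44, 45, 49, 48, 53, 54, 55, 16, 22, 22, 24, 15, 15, 7, 6, 3, 0, 0]
0.75 [0, 0, 27, 41, 38, 39, 41, 44, 48, 50, 55, 53, 54, 15, 18, 6, 8, 7, 4, 0, 0, 0, 0, 0]
0.80 [0, 0, 19, 43, 37, 38, 43, 44, 47, 48, 51, 56, 54, 15, 7, 3, 0, 0, 0, 0, 0, 0, 0, 0]
[[ 0.2711  0.9236  0.2712  0.2435]
 [-0.9626  0.2603  0.0757 -0.5809]
 [-0.0006 -0.2816  0.9595  0.3836]
 [ 0.      0.      0.      1.    ]]
```

>>> play_rows --increments "0 0 -3.4 0 1;0 0 -3.3 0 1;0 0 -3.3 0 1;2.6 -2.6 0 0 1;2.6 -2.6 0 0 1" --grip_force 30

```text
clock: 1.07
position: [0.2054, -0.5388, 0.3288]
ee_rot: [3.108, 0.425, 0.001]
force: [1.7, 0.4, -0.1]
width: 1.003
gripper_force: 0.0
```

>>> play_rows --increments "2.6 -2.6 0 0 1;2.6 -2.6 0 0 1;2.6 -2.6 0 0 1;2.6 -2.6 0 0 1;2.6 -2.6 0 0 1"

```text
clock: 1.48
position: [0.2963, -0.3751, 0.327]
ee_rot: [3.111, 0.432, 0.0]
force: [1.3, -0.2, 0.5]
width: 0.997
gripper_force: 0.0
```

>>> play_rows --increments "2.6 -2.6 0 0 1;2.6 -2.6 0 0 1;2.6 -2.6 0 0 1;2.6 -2.6 0 0 1;2.6 -2.6 0 0 1"

```text
clock: 1.9
position: [0.3859, -0.2146, 0.3271]
ee_rot: [3.111, 0.431, 0.001]
force: [0.9, -0.9, -0.1]
width: 1.002
gripper_force: 0.0
```

>>> play_rows --increments "2.6 -2.6 0 0 1;2.6 -2.6 0 0 1;1.7 -3.15 0 0 1;1.7 -3.15 0 0 1;1.7 -3.15 0 0 1"

```text
clock: 2.32
position: [0.4448, -0.0455, 0.327]
ee_rot: [3.112, 0.432, 0.001]
force: [0.8, 0.6, 0.3]
width: 0.995
gripper_force: 0.0
```

>>> play_rows --increments "1.7 -3.15 0 0 1;1.7 -3.15 0 0 1;1.7 -3.15 0 0 1;1.7 -3.15 0 0 1;1.7 -3.15 0 0 1"

```text
clock: 2.73
position: [0.4837, 0.1291, 0.327]
ee_rot: [3.112, 0.431, 0.001]
force: [0.6, -0.8, 0.1]
width: 1.001
gripper_force: 0.0
```

>>> play_rows --increments "1.7 -3.15 0 0 1;1.7 -3.15 0 0 1;1.7 -3.15 0 0 1;1.7 -3.15 0 0 1;0 0 2 6 0.6"

```text
clock: 3.15
position: [0.515, 0.2761, 0.3094]
ee_rot: [-3.122, -0.281, -0.007]
force: [-1.3, -0.3, 0.1]
width: 0.967
gripper_force: 0.0
```

>>> play_rows --increments "0 0 3 6 0.6;0 0 3 0 0.6;0 0 0 0 0.6;0 0 0 0 0.6;0 0 0 0 0.6"

```text
clock: 3.57
position: [0.5153, 0.2676, 0.2484]
ee_rot: [-3.139, -0.105, -0.002]
force: [-0.2, -0.2, 0.6]
width: 0.801
gripper_force: 0.0
```

```bash
cat > look.py <<'E'
from h import *
import sys
np.set_printoptions(precision=4,suppress=True)
from scipy.spatial.transform import Rotation as R
s=arm.observe(); r=R.from_rotvec(s["ee_rot"]).as_matrix()
print("t",s["clock"],s["position"],"x-heading",np.degrees(np.arctan2(r[1,0],r[0,0])),"tilt",r[:,2],"j",s["joints"])
p=vision.get_image("wrist"); save(sys.argv[1],p["frame"]); X=cloud(p)
E
cat > l1.py <<'E'
exec(open("look.py").read())
D=np.hypot(X[...,0]-.51,X[...,1]-.266)
t=(D<.04)&(X[...,2]>.1)&(X[...,2]<.112);P=X[t];print("top",t.sum(),P.mean(0),rect(P[:,:2]))
c=(D<.05)&(X[...,2]>.0555)&(X[...,2]<.062);P=X[c];print("collar",c.sum(),np.median(P[:,2]),cv2.minEnclosingCircle((P[:,:2]*1000).astype(np.float32)))
E
python3 l1.py w1.png
```

```text
t 3.5667 [0.5153 0.2676 0.2484] x-heading 3.8234557248061445 tilt [ 0.0014  0.001  -1.    ] j [-0.1636  0.4077 -0.5698  1.6193  0.2335  1.1815 -2.289 ]
top 544 [0.5138 0.2698 0.1046] (array([0.5128, 0.2695]), (30.697147369384766, 13.9564847946167), 3.329571008682251)
collar 1663 0.056883476466290994 ((513.0398559570312, 269.59423828125), 27.890670776367188)
```

View pics/w1.png

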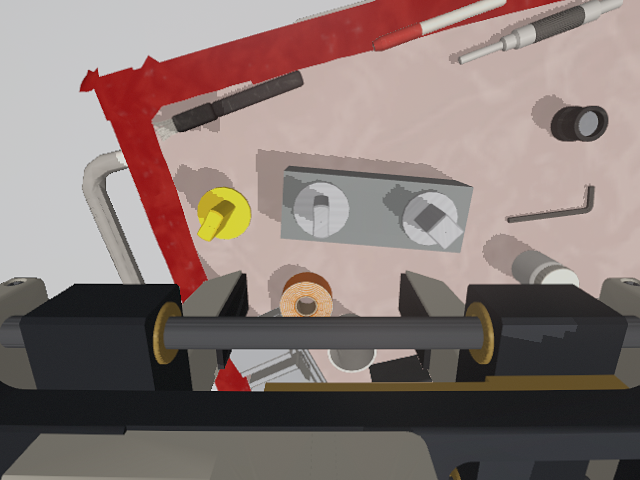

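>>> play_rows --increments "-0.2 -0.2 3 0 0.6;0 0 3 0 0.6;0 0 3 0 0.6;0 0 2.5 0 0.6;0 0 2 0 0.6"

```text
clock: 4.03
position: [0.5134, 0.2692, 0.1118]
ee_rot: [-3.139, -0.103, -0.002]
force: [0.3, -0.6, -0.6]
width: 0.799
gripper_force: 0.0
```

>>> play_rows --increments "0 0 1.5 0 0.6;0 0 1.3 0 0.6;0 0 1 0 0.6;0 0 1 0 0.6;0 0 0 0 0.6"

```text
clock: 4.45
position: [0.5126, 0.2688, 0.063]
ee_rot: [3.139, 0.104, -0.001]
force: [-0.8, 0.5, -0.2]
width: 0.801
gripper_force: 0.0
```

>>> play_rows --increments "0 0 0 0 0;0 0 0 0 -0.3;0 0 0 0 -1;0 0 0 0 -1;0 0 0 0 -1"

```text
clock: 4.87
position: [0.5129, 0.2692, 0.0642]
ee_rot: [-3.14, -0.104, -0.001]
force: [0.1, 1.1, 0.9]
width: 0.487
gripper_force: 0.0
```

>>> play_rows --increments "0 0 0 0 -1;0 0 0 0 -1;0 0 0 0 -1;0 0 0 0 -1;0 0 0 0 -1"

```text
clock: 5.28
position: [0.5126, 0.2691, 0.0637]
ee_rot: [-3.14, -0.104, 0.0]
force: [0.0, 0.0, 0.9]
width: 0.151
gripper_force: 30.0
```

>>> play_rows --increments "0 0 -1.5 0 -1;0 0 -2.5 0 -1;0 0 -3.5 0 -1;0 0 -4 0 -1;0 0 -4 0 -1" --grip_force 40

```text
clock: 5.7
position: [0.5117, 0.2686, 0.2196]
ee_rot: [3.139, 0.105, -0.003]
force: [1.9, 0.5, -2.9]
width: 0.144
gripper_force: 40.0
```

>>> play_rows --increments "0 0 -3 0 -1;0 1.5 0 0 -1;0 2.5 0 0 -1;0 3 0 0 -1;0 3.5 0 0 -1"

```text
clock: 6.12
position: [0.5189, 0.1645, 0.2486]
ee_rot: [-3.139, -0.108, 0.001]
force: [0.7, -0.7, -2.1]
width: 0.154
gripper_force: 40.0
```

>>> play_rows --increments "0 3.5 0 0 -1;0 3.5 0 0 -1;0 3.5 0 0 -1;0 3.5 0 0 -1;0 3.5 0 0 -1"

```text
clock: 6.53
position: [0.5305, -0.0121, 0.2485]
ee_rot: [3.14, 0.104, -0.001]
force: [0.9, 0.2, -1.4]
width: 0.147
gripper_force: 40.0
```

>>> play_rows --increments "0 3.5 0 0 -1;0 3.5 0 0 -1;0 3.5 0 0 -1;0 3 0 0 -1;0 2.5 0 0 -1"

```text
clock: 6.95
position: [0.541, -0.173, 0.2482]
ee_rot: [3.139, 0.101, -0.002]
force: [0.8, 0.5, -2.2]
width: 0.147
gripper_force: 40.0
```

>>> play_rows --increments "0 2.2 0 0 -1;0 2 0 5 -1;0 0 0 5 -1;0 0 0 5 -1;0 0 0 0 -1"

```text
clock: 7.37
position: [0.5441, -0.2122, 0.2482]
ee_rot: [-3.126, 0.314, 0.002]
force: [-0.2, -0.6, -2.9]
width: 0.148
gripper_force: 40.0
```

>>> play_rows --increments "0 0 0 0 -1;0 0 0 0 -1"

```text
clock: 7.53
position: [0.5444, -0.2114, 0.2486]
ee_rot: [-3.127, 0.301, 0.001]
force: [0.4, 0.3, -2.1]
width: 0.15
gripper_force: 40.0
```

```bash
cat > l2.py <<'E'
exec(open("look.py").read())
D=np.hypot(X[...,0]-.5565,X[...,1]+.217)
g=(D<.06)&(abs(X[...,2]-.056)<.004);P=X[g];print("gear",g.sum(),np.median(P[:,2]),cv2.minEnclosingCircle((P[:,:2]*1000).astype(np.float32)))
for q in ("flatted_spindle","bore_mouth"):
    for o in cut_out(q,p): print(q,o["confidence"],o["point"],o["mask"].sum(),np.nanmedian(X[o["mask"]],0))
np.save("X.npy",X)
E
python3 l2.py w2.png
```

```text
t 7.5333 [ 0.5444 -0.2114  0.2486] x-heading -10.992491626458262 tilt [-0.0004  0.0001 -1.    ] j [ 0.5402  0.3809 -0.3613  1.6213  0.1435  1.1661 -1.6167]
gear 2999 0.05475710991047 ((561.0668334960938, -216.97251892089844), 35.53055953979492)
flatted_spindle 0.9 [268.3, 325.7] 5876 [ 0.5593 -0.214   0.2425]
bore_mouth 0.73 [279.8, 390.7] 314 [ 0.4332 -0.2705  0.0065]
bore_mouth 0.61 [182.0, 324.5] 8521 [ 0.5664 -0.2168  0.0486]
```

View pics/w2.png

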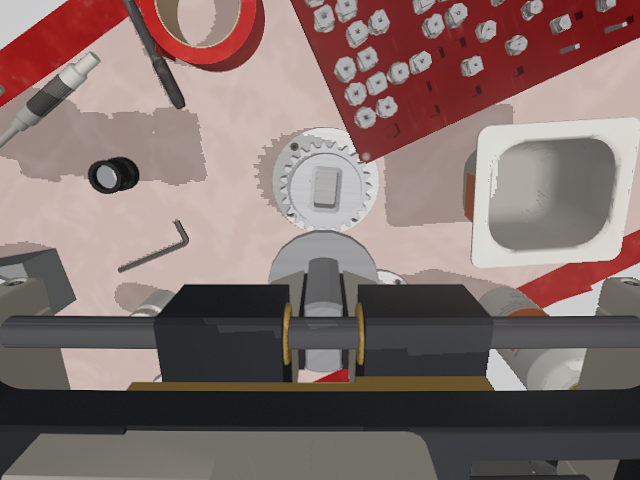

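The spindle is held at (325,270), and the gear's slot shows at (326,187), fully in view. I'll project the hole's pixels onto the z = 0.056 plane.

```bash
cat > slot.py <<'E'
from h import *
np.set_printoptions(precision=4,suppress=True)
for v,xy in(("wrist",(.5565,-.217)),("top",(.5565,-.217))):
    p=vision.get_image(v);X=cloud(p);C=np.array(p["cam_to_world"])[:3,3]
    zt=np.nanmedian(X[(np.hypot(X[...,0]-xy[0],X[...,1]-xy[1])<.04)&(abs(X[...,2]-.056)<.004)][:,2])
    f=(C[2]-zt)/(C[2]-X[...,2]); Q=C[:2]+(X[...,:2]-C[:2])*f[...,None]
    m=((np.hypot(Q[...,0]-xy[0],Q[...,1]-xy[1])<.033)&(X[...,2]<zt-.002)).astype(np.uint8)
    n,l,st,ce=cv2.connectedComponentsWithStats(m)
    k=1+np.argmax(st[1:,4]); P=Q[l==k]
    w,V=np.linalg.eigh(np.cov(P.T)); a=V[:,1]
    print(v,zt,len(P),P.mean(0),rect(P),"PCA",np.degrees(np.arctan2(a[1],a[0]))%180,np.sqrt(12*w))
    if v=="wrist":
        o=(X[...,2]>.14)&(X[...,2]<.26); 
        t=o&(np.hypot(X[...,0]-.5444,X[...,1]+.2114)<.035)
        print("held",X[t].mean(0)); 
        c=t&(X[...,2]<.25); 
        for lo in np.arange(.18,.27,.01):
            q=X[(np.hypot(X[...,0]-.5444,X[...,1]+.2114)<.05)&(abs(X[...,2]-lo)<.005)]
            if len(q): print("%.2f"%lo,len(q),q.min(0),q.max(0),np.median(q[:,2]))
E
python3 slot.py
```

```text
wrist 0.05475328328969681 1056 [ 0.5613 -0.2173] (array([ 0.5609, -0.217 ]), (44.308719635009766, 27.544124603271484), -14.809799194335938) PCA 165.15907015541163 [0.0253 0.0411]
held [ 0.5601 -0.2149  0.2441]
0.24 3374 [ 0.5408 -0.2397  0.2358] [ 0.5732 -0.185   0.245 ] 0.24178196452794423
0.25 421 [ 0.5517 -0.2308  0.2451] [ 0.5607 -0.1972  0.255 ] 0.25151373156393064
0.26 810 [ 0.5503 -0.237   0.255 ] [ 0.5606 -0.1907  0.265 ] 0.2599890854027576
0.27 683 [ 0.5517 -0.228   0.265 ] [ 0.5609 -0.2     0.275 ] 0.2703790169509539
top 0.055438546931533716 182 [ 0.5541 -0.2156] (array([ 0.5536, -0.2141]), (38.50651550292969, 33.5928840637207), -11.158905029296875) PCA 156.1001052756679 [0.027  0.0358]
```

>>> play_rows --increments "1.6 0.15 0 0 -1;0 0 2 4 -1;0 0 3 0 -1;0 0 3 0 -1;0 0 2 0 -1"

```text
clock: 8.2
position: [0.5589, -0.2162, 0.1462]
ee_rot: [-3.114, 0.414, 0.003]
force: [-1.4, -0.5, -3.0]
width: 0.152
gripper_force: 40.0
```

>>> play_rows --increments "0 0 1.5 0 -1;0 0 0.5 0 -1;0 0 0 0 -1;0 0 0 0 -1"

```text
clock: 8.53
position: [0.5604, -0.2165, 0.1294]
ee_rot: [3.114, -0.415, 0.001]
force: [0.4, -0.4, -1.4]
width: 0.152
gripper_force: 40.0
```

```bash
cat > l3.py <<'E'
exec(open("look.py").read())
print(s["force"])
T=s["position"]
q=X[(np.hypot(X[...,0]-T[0],X[...,1]-T[1])<.05)&(abs(X[...,2]-(T[2]-.007))<.006)]; print("collar",len(q),q.min(0),q.max(0),np.median(q,0))
g=X[(np.hypot(X[...,0]-.56,X[...,1]+.217)<.065)&(X[...,2]<.06)];print("gear",len(g),np.median(g,0))
p=vision.get_image("scene");save("s_"+sys.argv[1],cv2.resize(p["frame"][120:260,270:450],(772,600),interpolation=cv2.INTER_CUBIC))
E
python3 l3.py w3.png
```

```text
t 8.5333 [ 0.5604 -0.2165  0.1294] x-heading -15.185239799439179 tilt [ 0.0008 -0.0002 -1.    ] j [ 0.5057  0.5144 -0.3239  1.7274  0.1964  0.9309 -1.7327]
[ 0.406  -0.3779 -1.366 ]
collar 3431 [ 0.5544 -0.2445  0.1171] [ 0.5888 -0.1905  0.1284] [ 0.5768 -0.2224  0.1225]
gear 13427 [ 0.5864 -0.2266  0.023 ]
```

View pics/w3.png

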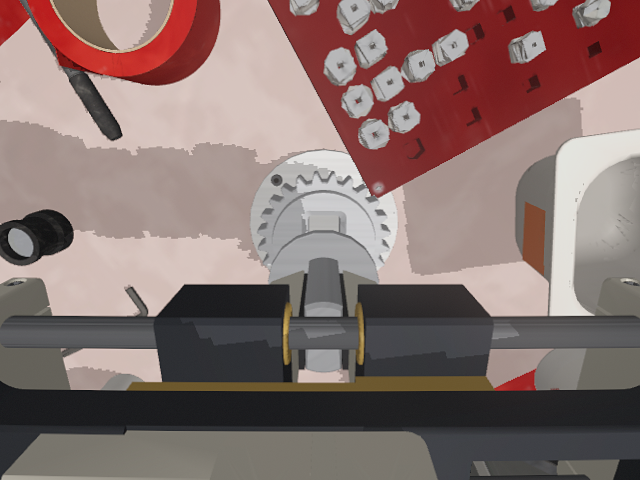

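View pics/s_w3.png

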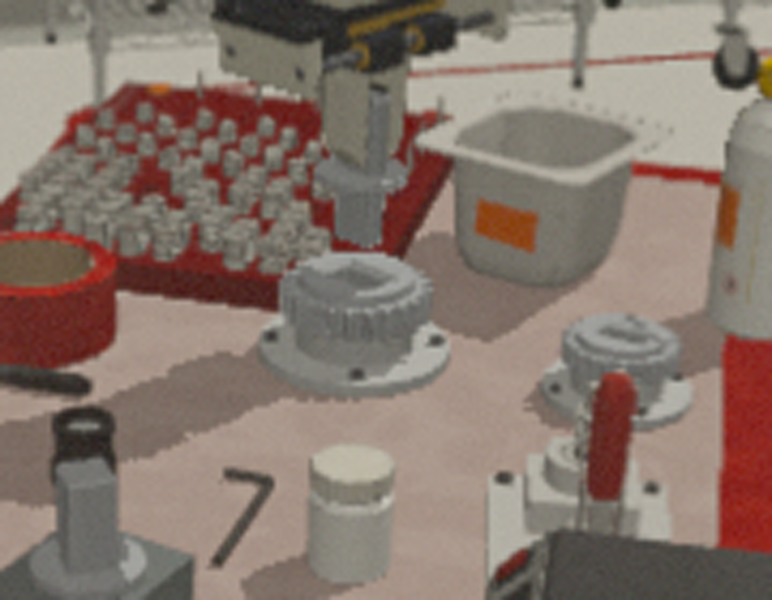

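Both pictures show the shaft over the slot: wrist columns 304–345 for the slot against the shaft at 323, with matching yaw. I'll lower it slowly.

>>> play_rows --increments "0 0 1 0 -1;0 0 0.7 0 -1;0 0 0.5 0 -1;0 0 0.4 0 -1;0 0 0.4 0 -1" --grip_force 30

```text
clock: 9.05
position: [0.5597, -0.2164, 0.098]
ee_rot: [-3.114, 0.415, 0.001]
force: [-0.5, -0.3, -2.5]
width: 0.153
gripper_force: 30.0
```

>>> play_rows --increments "0 0 0.6 0 -1;0 0 0.6 0 -1;0 0 0.5 0 -1;0 0 0.4 0 -1;0 0 0.3 0 -1"

```text
clock: 9.47
position: [0.5597, -0.2164, 0.0741]
ee_rot: [-3.114, 0.416, 0.001]
force: [0.2, -0.1, -2.3]
width: 0.146
gripper_force: 30.0
```

>>> play_rows --increments "0 0 0.2 0 -1;0 0 0.1 0 -1;0 0 0.1 0 -1;0 0 0 0 -1"

```text
clock: 9.8
position: [0.56, -0.2165, 0.0708]
ee_rot: [3.114, -0.416, 0.0]
force: [-0.0, -0.2, -1.9]
width: 0.152
gripper_force: 30.0
```

>>> play_rows --increments "0 0 0.1 0 -1;0 0 0.1 0 -1;0 0 0.1 0 -1;0 0 0 0 -1"

```text
clock: 10.13
position: [0.56, -0.2165, 0.0678]
ee_rot: [3.114, -0.416, 0.0]
force: [0.1, 0.1, -2.5]
width: 0.154
gripper_force: 30.0
```

>>> play_rows --increments "0 0 0.1 0 -1;0 0 0.1 0 -1;0 0 0 0 -1"

```text
clock: 10.38
position: [0.5601, -0.2165, 0.0677]
ee_rot: [3.113, -0.416, 0.001]
force: [-6.7, 1.7, 18.8]
width: 0.15
gripper_force: 30.0
```

Contact at the expected height (TCP 0.068), so the collar is seated. I'll ease off, open and retreat.

>>> play_rows --increments "0 0 -0.15 0 -1;0 0 0 0 -0.5;0 0 0 0 0;0 0 0 0 0.4;0 0 0 0 0.4"

```text
clock: 10.8
position: [0.56, -0.2165, 0.0671]
ee_rot: [-3.114, 0.416, 0.0]
force: [0.2, 0.8, -0.4]
width: 0.392
gripper_force: 0.0
```

>>> play_rows --increments "0 0 0 0 0.4;0 0 0 0 0.4;0 0 0 0 0.4;0 0 -0.5 0 0.4;0 0 -1.5 0 0.4"

```text
clock: 11.22
position: [0.5585, -0.2161, 0.0858]
ee_rot: [-3.113, 0.415, 0.006]
force: [-0.1, 0.6, -0.8]
width: 0.693
gripper_force: 0.0
```

>>> play_rows --increments "0 0 -3 0 0.4;0 0 -4 0 0.4;0 0 -4 0 0.4;0 0 -3 0 0.4;0 0 0 0 0.4"

```text
clock: 11.63
position: [0.5633, -0.2169, 0.2348]
ee_rot: [3.112, -0.415, 0.017]
force: [1.4, -0.1, 0.9]
width: 0.698
gripper_force: 0.0
```

```bash
cat > l4.py <<'E'
exec(open("look.py").read())
D=np.hypot(X[...,0]-.56,X[...,1]+.217)
t=(D<.04)&(X[...,2]>.1)&(X[...,2]<.12);P=X[t];print("top",t.sum(),P.mean(0),rect(P[:,:2]))
c=(D<.04)&(X[...,2]>.0585)&(X[...,2]<.066);P=X[c];print("collar",c.sum(),np.median(P[:,2]),cv2.minEnclosingCircle((P[:,:2]*1000).astype(np.float32)))
E
python3 l4.py w4.png
```

```text
t 11.6333 [ 0.5633 -0.2169  0.2348] x-heading -15.198484356045943 tilt [ 0.0106 -0.0033 -0.9999] j [ 0.521   0.4145 -0.3429  1.6039  0.1508  1.1382 -1.693 ]
top 610 [ 0.5616 -0.2173  0.1085] (array([ 0.5605, -0.217 ]), (30.39861297607422, 13.38232421875), -15.542213439941406)
collar 1899 0.060883257302532856 ((560.513427734375, -216.75442504882812), 28.01466178894043)
```

View pics/w4.png

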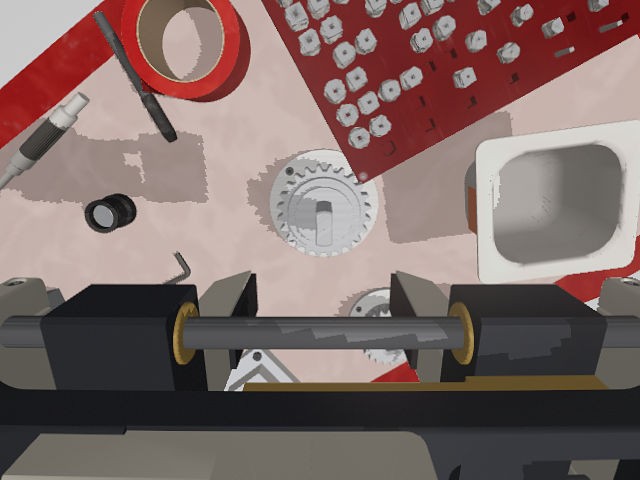

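The spindle stands upright in the gear at (323,210): collar top is 6 mm above the gear face, it is centred within 1 mm, and yaw is -15.5° against the slot's -15°. The gripper is clear of it.

```bash
python3 -c "
from cell import job; print(job.sign_off())"
```

```text
the job is handed in; nothing more can be done
None
```

The flatted spindle stands seated through the larger gear, centred and aligned with the slot, the square spindle was not touched, and the job was handed in at about 12 s of the 38 s allowed; the sign-off returned no verdict.

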